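Ready the soup warmer: switch on, seat the nested lids, lift off the outer cover

ROBOT

A 6-joint arm with a two-finger parallel gripper is mounted at the origin on a cart in front of the work surface, level with it; the furniture and walls round the work are solid. World frame = base frame: x ahead of the robot, y to its left, z up, the work surface at z = 0. Lengths are in m, angles in rad, forces in N, time in s.
With the tool pointing down it reaches from about 0.225 to 0.875 m from the base axis. Payload 3.4 kg.
Tool frame: the origin (TCP) lies at the very end of the fingers, on their centre line; the grasp point (between the pads) lies 19 mm behind it (grasp_offset is the distance from the TCP to the grasp point, in m); y points along the fingers, z is the direction in which the jaws open and shut, and the axes are right-handed (so a half turn about y gives the same grasp; the last joint's range is limited). The gripper opens to 85 mm and grips with 20 to 120 N. Pads are 22 mm wide; open, the fingers measure 114 mm over their backs; the gripper's body (76 mm by 85 mm) begins 54 mm behind the grasp point. The pads swing forward as they close: fully open they stand 13 mm farther back than shut.
Start: joints at [1.173, 0.276, 1.505, -0, 1.361, -0.121], TCP at [0.157, 0.553, 0.231] pointing down, gripper open.
Joint ranges: [-2.89, 2.89], [-0.75, 2.08], [0.22, 2.7], [-1.18, 4.32], [0.11, 2.71], [-2.7, 2.7]. Speed limits (rad/s): [2.57, 2.57, 3.14, 3.14, 3.14, 3.14].

INTERFACE

Orientations are given as a unit quaternion [w, x, y, z].
In Python, from rig import get_state, get_image, sign_off, grasp_offset gives the robot as it stands.
- The arm moves only by the shell command python3 -m jog 'ROWS' [FORCE]. ROWS is JSON, one flat list of numbers, 7 for each row, row after row: the closure in counts, from 0 (fully open) to 255 (shut), then the shift along the tool's x, y, z in cm, then the turn, a rotation vector about the tool's x, y, z in units of 8 degrees (1.0 is 8 degrees). In form: [jaw, tx, ty, tz, rx, ry, rz, jaw, tx, ty, tz, rx, ry, rz, ...]. A call has 1 to 12 rows; each row is the pose to reach, as a shift and turn from the pose commanded when the call began, along the tool's axes at that moment; what a row does not reach only later rows make up. A row lasts 1/8 s, in which the tool goes at most 62.5 mm and 10.7 degrees, less where a joint would pass 70% of its speed; a pose out of reach is approached as far as the arm can. A call with a gripper value outside its range is refused whole. The fingers move at their own pace and stop on an object; FORCE is the grip in N (left out, the last holds). Time passes only in rows, so rows that repeat a pose let the fingers close. It gives the time, the measured TCP pose, the force and the opening at its end, in the units of the state.
- get_state(): the state, without advancing time (a new reading comes with each control period).
- get_image(name): name is "side" or "top"; returns a dict with "color" (384x512x3 uint8, blue, green, red), "mtx" (3x3 intrinsics, pixels), "R" (3x3) and "t" (3): a world point X has camera coordinates R X + t. Camera axes: x right, y down, z forward; pixel columns grow to the right and rows downward; lengths in m; the calibration is good to about 2 mm. A picture is of the moment at which its call begins. There is no depth.
- sign_off(): hands the job in, once; it reports no verdict.
The state is a dict: "clock": time; "qpos": joint angles; "qd": joint speeds; "effort": joint torques, N m; "position": TCP position; "ee_rot": TCP orientation; "contact_force": force on the tool from outside, world axes, zero at the start; "moment": the same for the moment, N m; "width": finger opening in m.
Only numpy, scipy, OpenCV 4.12 (cv2) and the standard library are available. Lean on these libraries where they do the work, as an engineer would, in place of code of your own. Each camera call takes 0.05 s, during which the arm holds its last target.

TASK

Get the soup warmer ready for service: turn its rotary switch fully on, then pick up the two nested lids together by the inner lid's thin centre knob and lower them gently on to the warmer until the inner lid is fully seated in its mouth, and let go. Then take the outer lid alone by its collar and lift it straight up and right clear of the inner lid's knob, leaving the inner lid seated and undisturbed. Finish while still holding the outer lid level and still in the air over the warmer, and do not disturb the things standing round about.

Things in the scene. Friction and masses are not known exactly. Their poses are not given: they have to be found in the camera images.
- warmer: Soup warmer, plain steel, fixed: round open well (184 mm across the rim, rim top 90 mm above the worktop, about 157 mm clear inside, 78 mm deep) with a box-shaped control pod (90 x 104 mm, top 85 mm above the worktop) joined to it. Origin: on the worktop under the well's centre, z up; the pod lies on its -x side, the switch axis at x = -138 mm, y = 0.
- mouth (a point): Centre of the warmer's round mouth, level with the top of the rim (90 mm above the worktop). Axes as the warmer's. When the inner lid is seated, its disc lies on the rim and its origin is 16 mm below this point.
- switch (a joint): Rotary switch on the pod: turns clockwise seen from above, from a stop at 0 (off) to a stop at 1.3 rad (fully on). Starts near off; slight friction (0.05 N m), stays where left. Its grip is a black bar 42 mm long, 14 mm thick, 32 mm high, lying along the warmer's x axis at value 0 and turned clockwise from there by the joint value.
- switch_grip (a point): On the switch's axis at the height to grip it: 122.5 mm above the worktop, 7 mm below the top of the bar; its lower round plate ends 23 mm below this point. Its x axis lies along the bar and turns with it.
- inner_lid: Inner lid, steel, about 0.3 kg, round about z. Up from its origin (centre of underside): tapered plug 16 mm high, 132 to 149 mm diameter; disc 176 mm diameter, 16 to 20 mm up; upright black knob 19 mm diameter, 20 to 100 mm up, whose top 24 mm stick out of the outer lid's collar. Starts on the green board (10.5 mm thick) with the outer lid nested on it.
- outer_lid: Outer lid, steel, about 0.22 kg, round about z: cap 160 mm across, plate top 22 mm above its origin (centre of the skirt's lower edge), upright collar 40 mm outer, 28 mm inner diameter, 22 to 56 mm up, round the inner lid's knob with about 4 mm play. Nested, it lies loose on the inner disc, origin 20 mm above the inner lid's; it must rise 80 mm to clear the knob.
- dip_cup: Bystander: small steel cup, 67 mm across, 40 mm high; origin at the centre of its underside.
- corn_tin: Bystander: low round tin, 75 mm across, 58 mm high; origin at the centre of its underside.
- spice_jar: Bystander: round spice jar, 41 mm across, 105 mm high; origin at the centre of its underside.

How it is judged:
On the way, in this order (a step that is already met when the one before it is completed fails the run):
1. the rotary switch is turned on (value of joint switch above 1.1 rad), for 0.2 s.
2. both lids, nested, are lifted off the board together (height (world z) of inner_lid above 0.05 m and contact force between the fingers and inner_lid above 0.5 N and z of outer_lid in the frame of inner_lid below 0.024 m and horizontal distance between outer_lid and inner_lid below 0.012 m), for 0.2 s.
3. the inner lid is seated in the warmer's mouth with the outer lid nested on it, and both are let go (horizontal distance between inner_lid and mouth below 0.009 m and z of inner_lid in the frame of mouth between -0.02 and -0.012 m and angle between inner_lid's own z axis and vertical below 0.06 rad and z of outer_lid in the frame of inner_lid below 0.024 m and horizontal distance between outer_lid and inner_lid below 0.012 m and contact force between the fingers and inner_lid below 0.3 N and contact force between the fingers and outer_lid below 0.3 N), for 0.2 s.
At the end, for the whole second after the job is handed in: Switch above 1.1 rad; inner lid seated and at rest (9 mm off axis, 4 mm height, 0.06 rad), untouched; outer lid held by the fingers alone, at rest, origin over 105 mm above the inner lid's, within 80 mm of the mouth axis, tilt under 0.2 rad (value of joint switch above 1.1 rad and horizontal distance between inner_lid and mouth below 0.009 m and z of inner_lid in the frame of mouth between -0.02 and -0.012 m and angle between inner_lid's own z axis and vertical below 0.06 rad and z of outer_lid in the frame of inner_lid above 0.105 m and horizontal distance between outer_lid and mouth below 0.08 m and angle between outer_lid's own z axis and vertical below 0.2 rad and linear speed of outer_lid below 0.03 m/s and contact force between the fingers and outer_lid above 1 N and contact force between each of outer_lid, the arm and inner_lid below 0.2 N and contact force between outer_lid and warmer below 0.2 N and linear speed of inner_lid below 0.02 m/s); the arm keeps its last pose, push and grip.
It fails at once if the outer lid is taken off the inner lid before the inner lid is seated on the warmer (z of outer_lid in the frame of inner_lid above 0.035 m and horizontal distance between inner_lid and mouth above 0.015 m).
It fails at once if the inner lid is unseated while the outer lid is being lifted off (z of outer_lid in the frame of inner_lid above 0.035 m and (z of inner_lid in the frame of mouth above -0.008 m or angle between inner_lid's own z axis and vertical above 0.1 rad)).
It fails at once if the lids are dropped (let go and falling) or slammed on to the warmer (over 60 N) (contact force between inner_lid and warmer above 60 N or (linear speed of inner_lid above 0.4 m/s and contact force between the fingers and inner_lid below 0.1 N)).
It fails at once if a bystander (cup, tin or spice jar) is pushed more than 30 mm away (distance of any of dip_cup, corn_tin, spice_jar from where it was at the start of the episode above 0.03 m).
It also fails if it takes over 61 s, if anything falls off the work surface, if the arm or the gripper's body presses on something with over 40 N, if the wrist force passes 120 N, or if a joint passes its speed limit or range.

## Working session

There is one attempt and no reset: what is moved stays moved. The work goes in short steps, Python scripts to look and compute and a shell command to move; the robot and the scene stay as the last step left them, time stands still between calls to the robot, and variables do not carry over. Pictures are saved under pics/ and viewed, and the job is handed in when it is done.

```bash
mkdir -p pics; ls
python3 - <<'E'
from rig import get_state,get_image,grasp_offset
import cv2
print(grasp_offset, get_state())
for n in("side","top"):
    d=get_image(n); cv2.imwrite(f"pics/{n}0.png",d["color"]); print(n,d["mtx"],d["R"],d["t"])
E
```

```text
pics
0.0187 {'clock': 0.0, 'qpos': array([ 1.17297514e+00,  2.76625634e-01,  1.50613211e+00,  1.14182860e-05,
        1.36072513e+00, -1.21002571e-01]), 'qd': array([-0.00121259,  0.00057301,  0.00117999,  0.0007778 , -0.00111968,
       -0.00070576]), 'effort': array([ 7.07000381e-04, -4.16780698e+01, -2.45806664e+01,  9.76128763e-05,
        1.09480342e-02,  3.58901116e-05]), 'position': array([0.15693992, 0.55261298, 0.23042267]), 'ee_rot': array([-0.69969917,  0.70098901, -0.09773401,  0.09738353]), 'contact_force': array([ 0.38265958,  0.11705583, -0.1596784 ]), 'moment': array([ 0.00249649,  0.07119606, -0.02641825]), 'width': 0.08542428477471323}
side [[456.71394823   0.         253.92499048]
 [  0.         456.71394823 191.24220174]
 [  0.           0.           1.        ]] [[-0.09287934  0.99567683 -0.00103736]
 [ 0.82625954  0.07649422 -0.5580715 ]
 [-0.55557951 -0.05269044 -0.82979222]] [ 0.0794296  -0.44631629  1.59264404]
top [[499.56805029   0.         248.3815559 ]
 [  0.         499.56805029 198.86825521]
 [  0.           0.           1.        ]] [[ 0.01935066 -0.99971547  0.01394734]
 [-0.98989419 -0.0211169  -0.14022685]
 [ 0.14048148 -0.01109291 -0.99002116]] [-0.03844178  0.62191334  1.05862034]
```

View pics/side0.png

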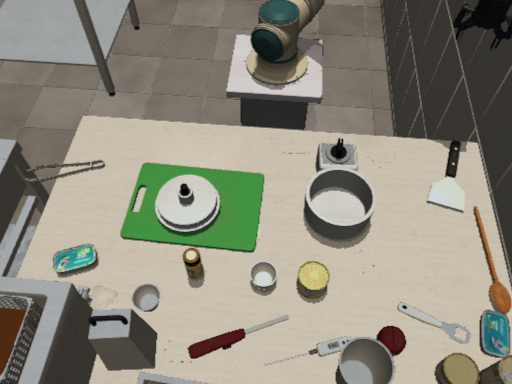

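View pics/top0.png

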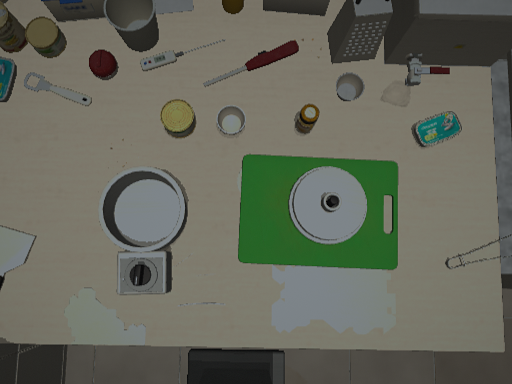

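Run:
```python
import cv2,numpy as np
s=cv2.imread("pics/side0.png");t=cv2.imread("pics/top0.png")
def crop(im,x0,y0,w,h,k,n):
    cv2.imwrite(n,cv2.resize(im[y0:y0+h,x0:x0+w],None,fx=k,fy=k,interpolation=cv2.INTER_CUBIC))
crop(s,290,125,100,120,5,"pics/s_w.png")
crop(s,140,165,100,75,7,"pics/s_l.png")
crop(t,90,155,110,150,4,"pics/t_w.png")
crop(t,280,155,100,100,6,"pics/t_l.png")
```

```text
(no output)
```

View pics/s_w.png

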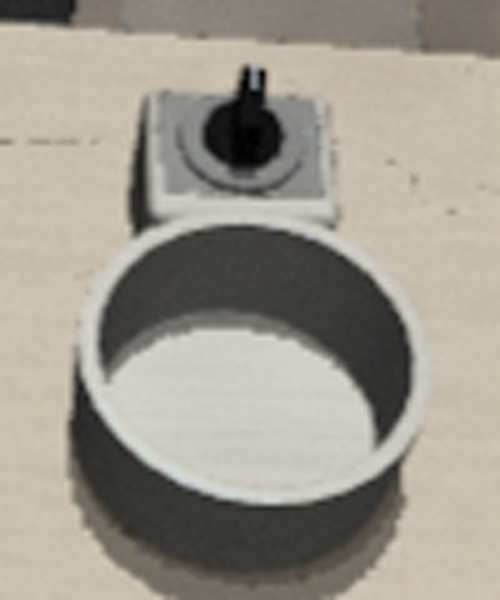

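View pics/s_l.png

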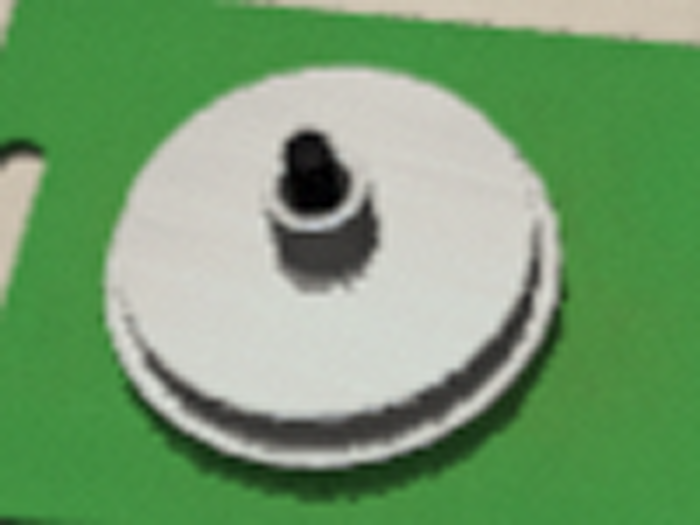

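View pics/t_w.png

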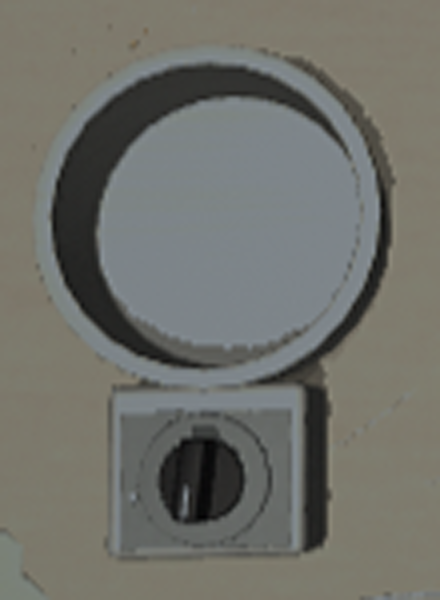

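View pics/t_l.png

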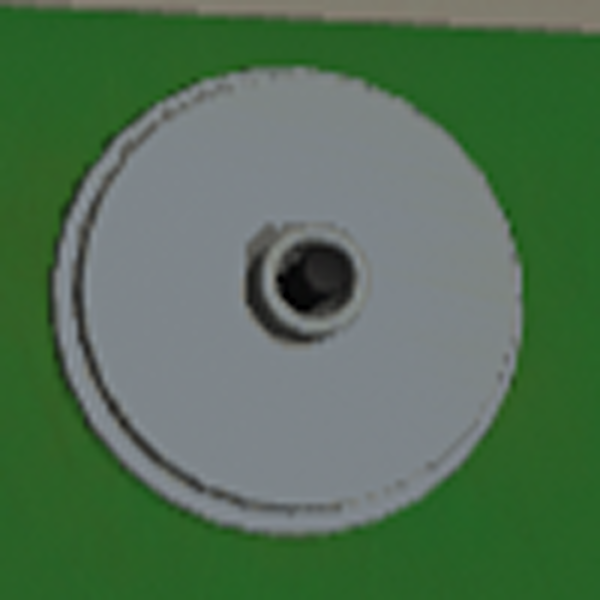

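```bash
cat > h.py <<'E'
import numpy as np,cv2
from rig import get_state,get_image,grasp_offset
from scipy.optimize import least_squares
C={}
C['side']=(np.array([[456.71394823,0,253.92499048],[0,456.71394823,191.24220174],[0,0,1]]),np.array([[-0.09287934,0.99567683,-0.00103736],[0.82625954,0.07649422,-0.5580715],[-0.55557951,-0.05269044,-0.82979222]]),np.array([0.0794296,-0.44631629,1.59264404]))
C['top']=(np.array([[499.56805029,0,248.3815559],[0,499.56805029,198.86825521],[0,0,1]]),np.array([[0.01935066,-0.99971547,0.01394734],[-0.98989419,-0.0211169,-0.14022685],[0.14048148,-0.01109291,-0.99002116]]),np.array([-0.03844178,0.62191334,1.05862034]))
def proj(n,X):
    K,R,t=C[n]; c=np.atleast_2d(X)@R.T+t; p=c@K.T; return p[:,:2]/p[:,2:]
def full(uv,k,o): return (np.array(uv,float)+.5)/k-.5+np.array(o)
def tri(a,b): # side uv, top uv
    f=lambda X:np.r_[proj('side',X)[0]-a,proj('top',X)[0]-b]
    r=least_squares(f,[.4,.1,.1]); return r.x,r.fun
A=np.linspace(0,2*np.pi,721)
def ext(n,c,r):
    p=proj(n,np.c_[c[0]+r*np.cos(A),c[1]+r*np.sin(A),c[2]+0*A])
    return np.array([p[:,0].min(),p[:,0].max(),p[:,1].min(),p[:,1].max()])
def fitcircle(r,meas,zfix=None): # meas: {cam:[l,r,t,b]} nan to skip
    def f(X):
        X=np.array(X)
        if zfix is not None: X=np.r_[X[:2],zfix]
        o=np.concatenate([ext(n,X,r)-np.array(m) for n,m in meas.items()]); return o[~np.isnan(o)]
    s=least_squares(f,[.4,.1,.1]); return s.x,s.fun
def box(l,r,t,b,k,o):
    g=lambda v,i:(v+.5)/k-.5+o[i]
    return [g(l,0),g(r,0),g(t,1),g(b,1)]
def toplan(dworld):
    q=get_state()['ee_rot']; from scipy.spatial.transform import Rotation as Ro
    return Ro.from_quat([q[1],q[2],q[3],q[0]]).inv().apply(dworld)*100
def crop(im,x0,y0,w,h,k,n):
    cv2.imwrite(n,cv2.resize(im[y0:y0+h,x0:x0+w],None,fx=k,fy=k,interpolation=cv2.INTER_CUBIC))
E
python3 - <<'E'
from h import *
np.set_printoptions(precision=4,suppress=True)
n=np.nan
sw=(5,(290,125));tw=(4,(90,155));sl=(7,(140,165));tl=(6,(280,155))
print('rim',*fitcircle(.092,{'side':box(77,433,210,505,*sw),'top':box(35,381,45,387,*tw)}))
print('plate',*tri(full((243,134),*sw),full((202,479),*tw)))
print('knob',*tri(full((309,150),*sl),full((329,269),*tl)))
print('disc',*fitcircle(.088,{'side':box(104,562,n,468,*sl),'top':box(52,n,n,536,*tl)}))
print('cap',*fitcircle(.080,{'side':box(n,n,65,418,*sl),'top':box(n,523,66,n,*tl)}))
E
```

```text
rim [0.5918 0.1997 0.0863] [-0.4201 -0.031  -0.0148  0.4364 -0.6705  0.3301 -0.4082  0.6776]
plate [0.454  0.1943 0.0946] [-0.1085  0.0083 -0.0812  0.    ]
knob [ 0.616  -0.2037  0.1086] [-0.271  -0.0321 -0.2202  0.0192]
disc [ 0.6159 -0.2037  0.0277] [ 0.185  -0.0665 -0.0313  0.0955 -0.0476]
cap [ 0.619  -0.2049  0.0558] [-0.0617  0.0642  0.0006  0.0084]
```

Run:
```python
from h import *
from scipy.spatial.transform import Rotation as Ro
np.set_printoptions(precision=4,suppress=True)
q=get_state()['ee_rot'];M=Ro.from_quat([q[1],q[2],q[3],q[0]]).as_matrix();print(M)
t=cv2.imread("pics/top0.png");s=cv2.imread("pics/side0.png")
crop(t,115,250,55,48,10,"pics/t_sw.png");crop(s,320,130,40,36,14,"pics/s_sw.png")
```

```text
[[ 0.9619 -0.0007  0.2733]
 [-0.2733 -0.0016  0.9619]
 [-0.0002 -1.     -0.0017]]
```

View pics/t_sw.png

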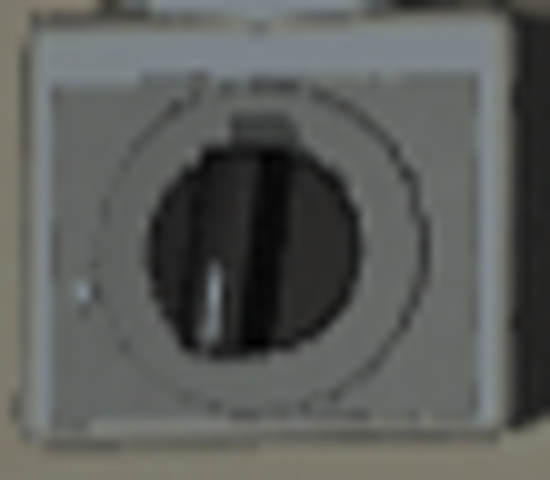

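View pics/s_sw.png

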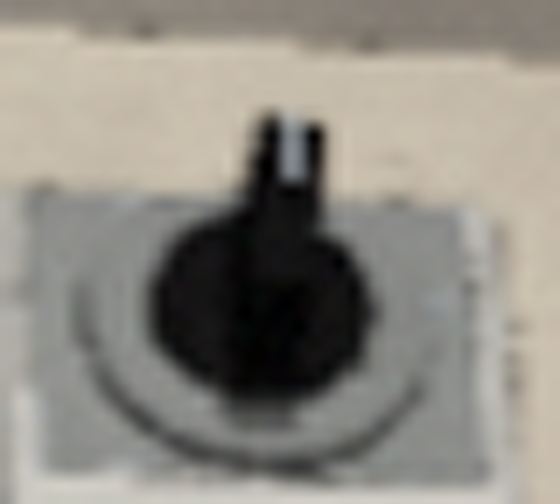

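```bash
python3 -m jog '[0,38.35,5,-26.33,0,-1.63,0,0,38.35,5,-26.33,0,-1.63,0,0,38.35,5,-26.33,0,-1.63,0,0,38.35,5,-26.33,0,-1.63,0,0,38.35,5,-26.33,0,-1.63,0,0,38.35,5,-26.33,0,-1.63,0,0,38.35,5,-26.33,0,-1.63,0,0,38.35,5,-26.33,0,-1.63,0,0,38.35,5,-26.33,0,-1.63,0,0,38.35,5,-26.33,0,-1.63,0,0,38.35,5,-26.33,0,-1.63,0]' 40
python3 - <<'E'
from h import *
for n in("side","top"):
    d=get_image(n); cv2.imwrite(f"pics/{n}1.png",d["color"])
s=get_state();print(s['position'],s['contact_force'])
from scipy.spatial.transform import Rotation as Ro
q=s['ee_rot'];print(Ro.from_quat([q[1],q[2],q[3],q[0]]).as_matrix().round(4), s['qpos'])
print(proj('side',s['position']),proj('top',s['position']))
crop(cv2.imread("pics/side1.png"),290,60,110,140,4,"pics/s1c.png")
crop(cv2.imread("pics/top1.png"),80,200,120,120,5,"pics/t1c.png")
E
```

```text
clock: 1.48
position: [0.4532, 0.196, 0.1814]
ee_rot: [0.707, -0.707, 0.017, -0.017]
contact_force: [0.4, 0.8, -0.4]
width: 0.0855
[0.45342068 0.19600335 0.1814867 ] [ 0.06548611  0.43606972 -0.08480072]
[[ 9.989e-01  2.000e-04  4.740e-02]
 [-4.740e-02  3.000e-04  9.989e-01]
 [ 1.000e-04 -1.000e+00  3.000e-04]] [ 2.66858457e-01  1.89447514e-01  1.75312490e+00  2.87161707e-04
  1.19878764e+00 -1.25664238e+00]
[[343.84403538 130.09357582]] [[129.88125649 275.08703615]]
```

View pics/s1c.png

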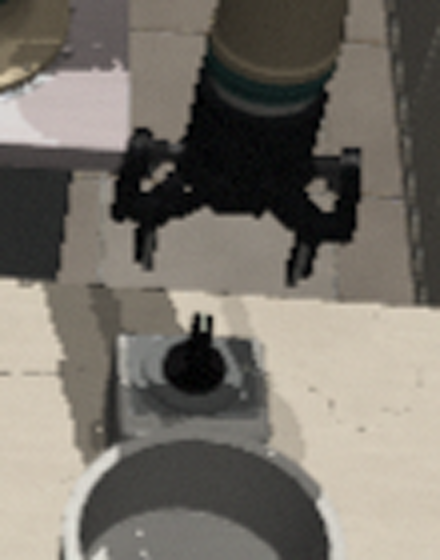

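View pics/t1c.png

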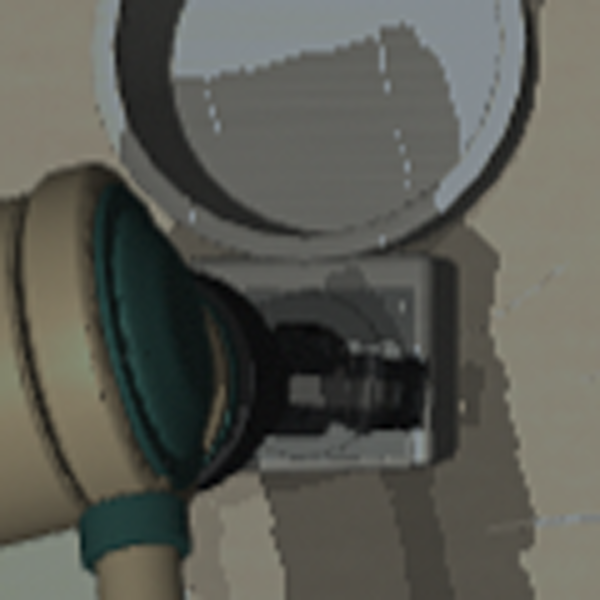

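```bash
python3 -m jog '[0,0,4,-0.1,0,0,0,0,0,6,-0.1,0,0,0,0,0,7.5,-0.1,0,0,0,0,0,7.5,-0.1,0,0,0,255,0,7.5,-0.1,0,0,0,255,0,7.5,-0.1,0,0,0,255,0,7.5,-0.1,0,0,0,255,0,7.5,-0.1,0,0,0,255,0,7.5,-0.1,0,0,0,255,0,7.5,-0.1,0,0,0,255,0,7.5,-0.1,0,0,0]' 40
python3 - <<'E'
from h import *
s=get_state();print(s['position'],s['contact_force'],s['moment'],s['width'])
E
```

```text
clock: 2.95
position: [0.4542, 0.1954, 0.1069]
ee_rot: [0.708, -0.706, 0.017, -0.018]
contact_force: [-1.2, 4.6, 3.9]
width: 0.013
[0.45424976 0.19539295 0.10692859] [-1.23914635  4.61345689  3.92793394] [ 0.70556793  0.22459161 -0.02734006] 0.012976284237204249
```

```bash
python3 -m jog '[255,0,0,0,0,1,0,255,0,0,0,0,2,0,255,0,0,0,0,3,0,255,0,0,0,0,4,0,255,0,0,0,0,5,0,255,0,0,0,0,6,0,255,0,0,0,0,7,0,255,0,0,0,0,8,0,255,0,0,0,0,8.6,0,255,0,0,0,0,8.6,0]'
python3 - <<'E'
from h import *
s=get_state();print(s['position'],s['contact_force'],s['moment'],s['width'])
from scipy.spatial.transform import Rotation as Ro
q=s['ee_rot'];print(Ro.from_quat([q[1],q[2],q[3],q[0]]).as_matrix().round(4), s['qpos'])
E
```

```text
clock: 4.2
position: [0.4537, 0.1949, 0.1069]
ee_rot: [0.574, -0.573, 0.414, -0.414]
contact_force: [-1.0, 3.6, 5.4]
width: 0.0136
[0.45372963 0.19494342 0.10691906] [-0.97923814  3.60339637  5.36894685] [ 0.50351642  0.46102824 -0.08842847] 0.013583220848619994
[[ 3.143e-01 -3.000e-04  9.493e-01]
 [-9.493e-01  1.800e-03  3.143e-01]
 [-1.800e-03 -1.000e+00  3.000e-04]] [ 0.26346439  0.26187611  1.86509452  0.0021103   1.01442571 -0.05740171]
```

```bash
python3 -m jog '[255,0,0,0,0,0.4,0,255,0,0,0,0,0.4,0,255,0,0,0,0,0.4,0]'
python3 - <<'E'
from h import *
s=get_state();print(s['moment'],s['contact_force'],s['qpos'])
E
python3 -m jog '[0,0,0,0,0,0,0,0,0,0,0,0,0,0,0,0,0,0,0,0,0,0,0,0,0,0,0,0,0,0,0,0,0,0,0,0,0,0,0,0,0,0,0,0,0,0,0,0,0,0,-3,0,0,0,0,0,0,-8,0,0,0,0,0,0,-11,0,0,0,0,0,0,-11,0,0,0,0]'
python3 - <<'E'
from h import *
for n in("side","top"):
    d=get_image(n); cv2.imwrite(f"pics/{n}2.png",d["color"])
s=get_state();print(s['position'],s['contact_force'],s['width'],s['clock'])
crop(cv2.imread("pics/side2.png"),290,60,110,140,4,"pics/s2c.png")
E
```

```text
clock: 4.58
position: [0.4538, 0.1949, 0.107]
ee_rot: [0.563, -0.562, 0.429, -0.428]
contact_force: [-1.8, 4.4, 5.8]
width: 0.0132
[0.73100421 0.53361012 1.27800367] [-1.80628012  4.37321211  5.80342122] [ 2.64046308e-01  2.61802743e-01  1.86504024e+00  1.09038974e-03
  1.01432351e+00 -5.62385529e-03]
[0.45375526 0.19492667 0.1069789 ] [-3.27501968  4.01570048  4.75053056] 0.013378999826041148 4.675invalid input at $: expected a multiple of 7 numbers
```

View pics/s2c.png

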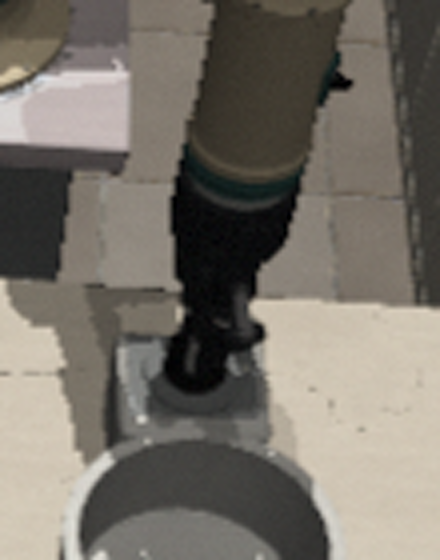

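The picture shows the gripper still on the switch (the release call was refused for a miscount); the yaw moment of 1.28 N m shows that the stop is reached. I'll release and rise.

```bash
python3 -m jog '[0,0,0,0,0,-0.2,0, 0,0,0,0,0,-0.2,0, 0,0,0,0,0,-0.2,0, 0,0,0,0,0,-0.2,0, 0,0,0,0,0,-0.2,0, 0,0,0,0,0,-0.2,0, 0,0,-3,0,0,-0.2,0, 0,0,-8,0,0,-0.2,0, 0,0,-13,0,0,-0.2,0, 0,0,-13,0,0,-0.2,0]'
python3 - <<'E'
from h import *
s=get_state();print(s['position'],s['contact_force'],s['width'],s['clock'])
from scipy.spatial.transform import Rotation as Ro
q=s['ee_rot'];print(Ro.from_quat([q[1],q[2],q[3],q[0]]).as_matrix().round(4), s['qpos'])
E
```

```text
clock: 5.92
position: [0.4567, 0.1948, 0.2406]
ee_rot: [0.57, -0.565, 0.42, -0.424]
contact_force: [-0.3, -0.0, -1.1]
width: 0.0853
[0.45668712 0.19480404 0.24055868] [-0.26506374 -0.03878412 -1.064741  ] 0.0852546679943153 5.925
[[ 2.888e-01  9.300e-03  9.573e-01]
 [-9.574e-01  2.600e-03  2.888e-01]
 [ 2.000e-04 -1.000e+00  9.700e-03]] [ 2.62915376e-01  1.46350579e-01  1.65423364e+00  5.17634738e-05
  1.33135008e+00 -3.00726614e-02]
```

```bash
python3 -m jog '[0,42.8,6,3.9,0,0,0, 0,42.8,6,3.9,0,0,0, 0,42.8,6,3.9,0,0,0, 0,42.8,6,3.9,0,0,0, 0,42.8,6,3.9,0,0,0, 0,42.8,6,3.9,0,0,0, 0,42.8,6,3.9,0,0,0, 0,42.8,6,3.9,0,0,0, 0,42.8,6,3.9,0,0,0, 0,42.8,6,3.9,0,0,0, 0,42.8,6,3.9,0,0,0]'
python3 - <<'E'
from h import *
for n in("side","top"):
    d=get_image(n); cv2.imwrite(f"pics/{n}3.png",d["color"])
s=get_state();print(s['position'],s['contact_force'],s['width'],s['clock'])
from scipy.spatial.transform import Rotation as Ro
q=s['ee_rot'];print(Ro.from_quat([q[1],q[2],q[3],q[0]]).as_matrix().round(4), s['qpos'])
print(toplan(np.array([.6165,-.2037,.092])-s['position']))
S=cv2.imread("pics/side3.png");T=cv2.imread("pics/top3.png")
a=cv2.resize(S[80:240,130:250],None,fx=4,fy=4,interpolation=2);b=cv2.resize(T[240:300,110:180],None,fx=4,fy=4,interpolation=2)
c=np.zeros((640,760,3),np.uint8);c[:,:480]=a;c[:240,480:760]=b;cv2.imwrite("pics/c3.png",c[:600])
E
```

```text
clock: 7.3
position: [0.6148, -0.2031, 0.1768]
ee_rot: [0.568, -0.568, 0.421, -0.421]
contact_force: [0.4, 0.6, -0.2]
width: 0.0859
[ 0.61491432 -0.20345539  0.17684442] [ 0.61266528  0.53615788 -0.24823483] 0.0855188852091356 7.4
[[ 2.90e-01  6.00e-04  9.57e-01]
 [-9.57e-01 -2.00e-04  2.90e-01]
 [ 4.00e-04 -1.00e+00  6.00e-04]] [-4.26948508e-01  4.15897860e-01  1.42732153e+00  1.17148963e-04
  1.29771323e+00 -7.21179172e-01]
[0.06641223 8.48454732 0.139824  ]
```

View pics/c3.png

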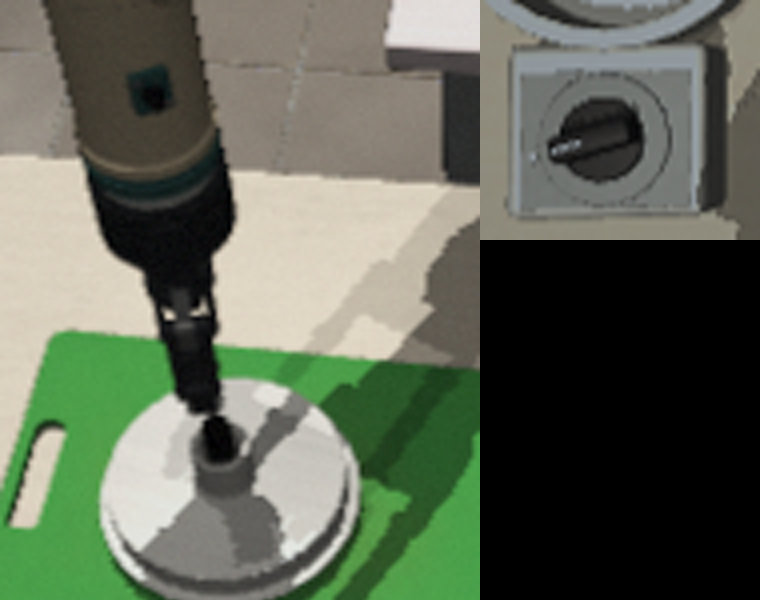

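The switch bar has turned to about 75° (its white mark now points left, near crop (565,145)). The fingers stand over the knob (side crop (215,440)). I'll descend and close.

```bash
python3 -m jog '[0,0.06,4,0.14,0,0,0, 0,0.06,7,0.14,0,0,0, 0,0.06,8.75,0.14,0,0,0, 0,0.06,8.75,0.14,0,0,0, 0,0.06,8.75,0.14,0,0,0, 255,0.06,8.75,0.14,0,0,0, 255,0.06,8.75,0.14,0,0,0, 255,0.06,8.75,0.14,0,0,0, 255,0.06,8.75,0.14,0,0,0, 255,0.06,8.75,0.14,0,0,0, 255,0.06,8.75,0.14,0,0,0, 255,0.06,8.75,0.14,0,0,0]' 60
python3 - <<'E'
from h import *
d=get_image("side")["color"]; crop(d,140,90,110,150,4,"pics/s4.png")
s=get_state();print(s['position'],s['contact_force'],s['moment'],s['width'],s['clock'])
E
```

```text
clock: 8.9
position: [0.6167, -0.2047, 0.0893]
ee_rot: [0.568, -0.568, 0.421, -0.422]
contact_force: [-0.7, 1.4, 4.7]
width: 0.0173
[ 0.61665847 -0.2046565   0.0892426 ] [-0.2374575   0.44656435  6.25506141] [ 0.06392592  0.13397649 -0.07345677] 0.017206868193632843 8.95
```

View pics/s4.png

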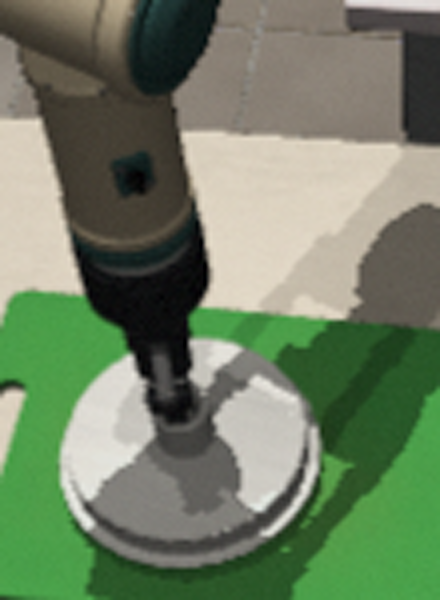

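```bash
python3 -m jog '[255,0,-1,0,0,0,0, 255,0,-2.5,0,0,0,0, 255,0,-4.5,0,0,0,0, 255,0,-7,0,0,0,0, 255,0,-9.5,0,0,0,0, 255,0,-12,0,0,0,0, 255,0,-13,0,0,0,0, 255,0,-13,0,0,0,0, 255,0,-13,0,0,0,0]' 60
python3 - <<'E'
from h import *
d=get_image("side")["color"]; crop(d,130,50,130,150,4,"pics/s5.png")
d=get_image("top")["color"]; crop(d,270,140,120,120,5,"pics/t5.png")
s=get_state();print(s['position'],s['contact_force'],s['moment'],s['width'],s['clock'])
from scipy.spatial.transform import Rotation as Ro
q=s['ee_rot'];print(Ro.from_quat([q[1],q[2],q[3],q[0]]).as_matrix().round(4), s['qpos'])
E
```

```text
clock: 10.07
position: [0.6157, -0.2043, 0.2174]
ee_rot: [-0.567, 0.568, -0.423, 0.421]
contact_force: [-0.5, 0.7, -4.5]
width: 0.0169
[ 0.6158235  -0.20432605  0.21735172] [ 0.02090826 -0.19139961 -4.77816941] [-0.0228186   0.05294937  0.01179013] 0.016750711138871926 10.175
[[ 0.2887 -0.0024  0.9574]
 [-0.9574  0.0012  0.2887]
 [-0.0018 -1.     -0.0019]] [-4.27592962e-01  3.96100469e-01  1.35737368e+00  1.13924356e-04
  1.39076559e+00 -7.20506662e-01]
```

View pics/s5.png

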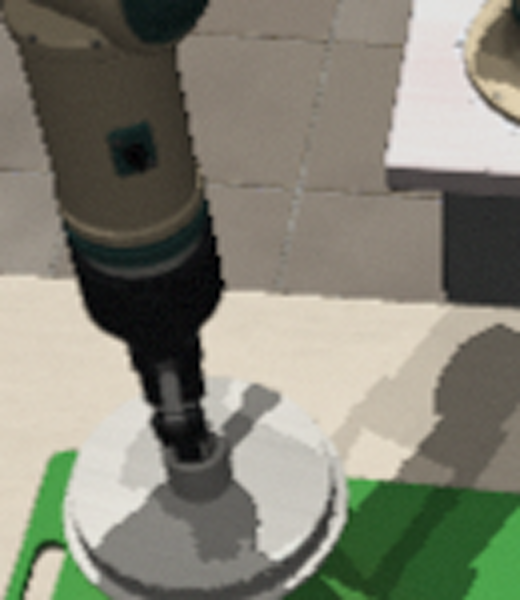

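View pics/t5.png

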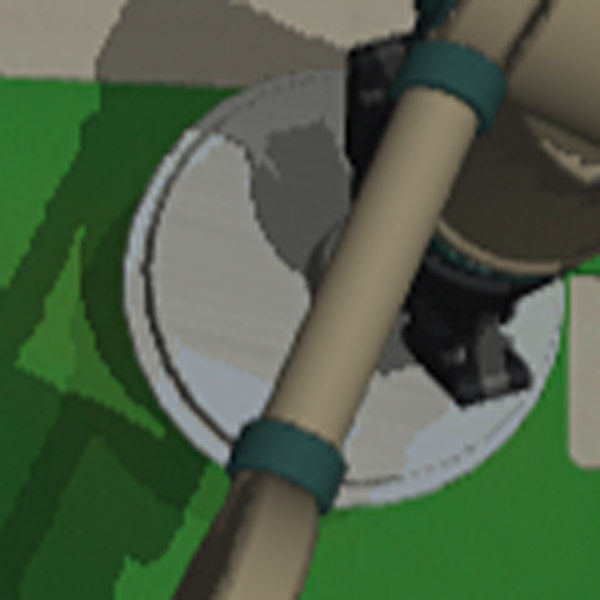

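```bash
python3 -m jog '[255,-1.5,0,0.36,0,0,0, 255,-4.5,0,1.07,0,0,0, 255,-8.5,0,2.02,0,0,0, 255,-13,0,3.1,0,0,0, 255,-17.5,0,4.17,0,0,0, 255,-22,0,5.24,0,0,0, 255,-26.5,0,6.31,0,0,0, 255,-31,0,7.38,0,0,0, 255,-35,0,8.34,0,0,0, 255,-37.8,0,9,0,0,0, 255,-39.3,0,9.36,0,0,0, 255,-39.3,0,9.36,0,0,0]' 60
python3 -m jog '[255,0,0,0,0,0,0, 255,0,0.8,0,0,0,0, 255,0,1.6,0,0,0,0, 255,0,1.6,0,0,0,0,255,0,1.6,0,0,0,0]'
python3 - <<'E'
from h import *
d=get_image("side")["color"]; cv2.imwrite("pics/side6.png",d);crop(d,280,90,120,150,4,"pics/s6.png")
d=get_image("top")["color"]; cv2.imwrite("pics/top6.png",d);crop(d,80,150,120,150,4,"pics/t6.png")
s=get_state();print(s['position'],s['contact_force'],s['moment'],s['width'],s['clock'])
from scipy.spatial.transform import Rotation as Ro
q=s['ee_rot'];print(Ro.from_quat([q[1],q[2],q[3],q[0]]).as_matrix().round(4), s['qpos'])
E
```

```text
clock: 11.68
position: [0.5921, 0.1996, 0.2186]
ee_rot: [-0.568, 0.568, -0.421, 0.421]
contact_force: [-0.1, -1.6, -4.6]
width: 0.0167
clock: 12.3
position: [0.5927, 0.1985, 0.2027]
ee_rot: [-0.568, 0.568, -0.422, 0.422]
contact_force: [0.1, 0.9, -5.4]
width: 0.0167
[0.59287193 0.19864696 0.20306786] [-0.12680234  0.05125861 -5.14479877] [-0.02067465 -0.03035346  0.01688763] 0.01649184341232334 12.4
[[ 2.886e-01  6.000e-04  9.574e-01]
 [-9.574e-01  2.000e-04  2.886e-01]
 [-0.000e+00 -1.000e+00  7.000e-04]] [ 2.12039265e-01  3.66755213e-01  1.43971000e+00  7.27922617e-05
  1.33446986e+00 -8.07770549e-02]
```

View pics/s6.png

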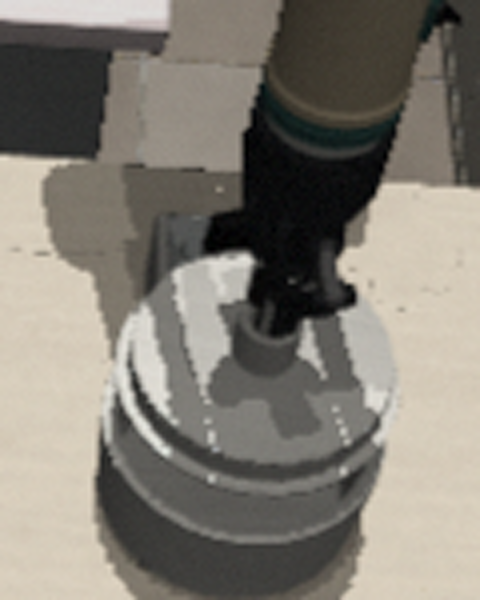

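View pics/t6.png

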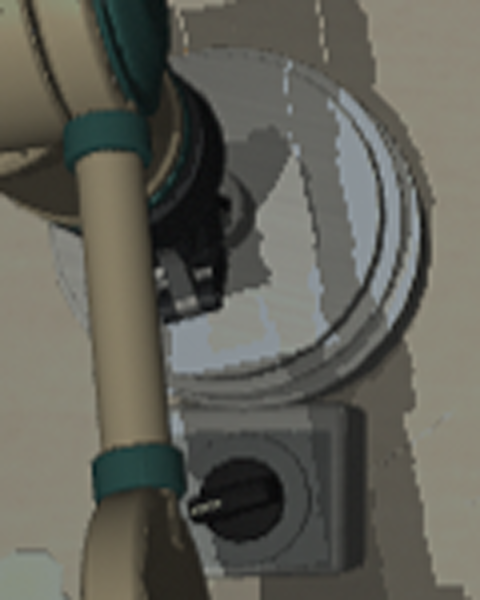

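Run:
```python
from h import *
np.set_printoptions(precision=4,suppress=True)
s=cv2.imread("pics/side6.png");t=cv2.imread("pics/top6.png")
s=cv2.convertScaleAbs(s,alpha=1.3);t=cv2.convertScaleAbs(t,alpha=1.9)
crop(s,300,145,90,90,6,"pics/s6b.png");crop(t,85,155,110,105,6,"pics/t6b.png")
# predicted outlines for lid at tcp xy, disc top z
z=.203-.0787+.018
for n in('side','top'): print(n,ext(n,[.5929,.1995,z],.088),ext(n,[.5918,.1997,.0875],.092))
```

```text
side [308.1236 379.47   155.1293 213.3056] [304.6067 376.2541 166.3201 225.7973]
top [ 91.89   180.2326 161.1758 248.4808] [ 97.5646 185.1611 165.3627 252.0416]
```

View pics/s6b.png

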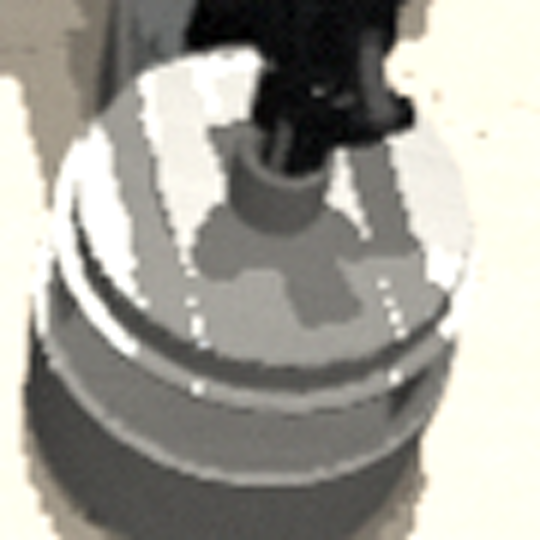

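View pics/t6b.png

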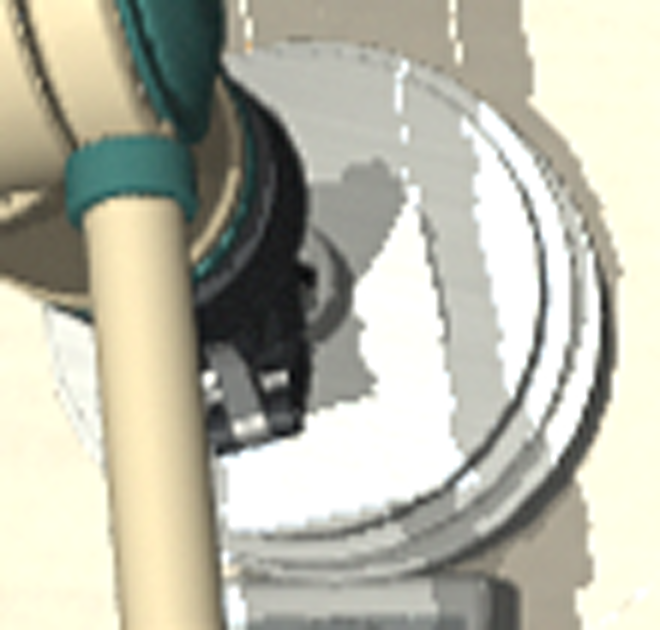

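```bash
python3 -m jog '[255,0.1,1,0,0,0,0, 255,0.1,2.2,0,0,0,0, 255,0.1,3,0,0,0,0, 255,0.1,3.4,0,0,0,0, 255,0.1,3.7,0,0,0,0, 255,0.1,4,0,0,0,0, 255,0.1,4.3,0,0,0,0,255,0.1,4.3,0,0,0,0]'
python3 - <<'E'
from h import *
s=get_state();print(s['position'],s['contact_force'],s['moment'],s['width'],s['clock'])
E
```

```text
clock: 13.4
position: [0.5928, 0.1977, 0.1597]
ee_rot: [-0.568, 0.568, -0.422, 0.422]
contact_force: [0.1, 0.0, -5.6]
width: 0.0168
[0.59275974 0.1976635  0.15966068] [ 0.0893782   0.04413054 -5.57709747] [-0.00162911  0.01854014  0.04869747] 0.016763112517263593 13.4
```

```bash
python3 -m jog '[255,-0.1,0.2,0,0,0,0, 255,-0.1,0.4,0,0,0,0, 255,-0.1,0.5,0,0,0,0, 255,-0.1,0.6,0,0,0,0, 255,-0.1,0.6,0,0,0,0]'
python3 -m jog '[255,0,0.05,0,0,0,0, 255,0,0.1,0,0,0,0, 255,0,0.1,0,0,0,0]'
python3 -m jog '[255,0,0.05,0,0,0,0, 255,0,0.1,0,0,0,0, 255,0,0.1,0,0,0,0]'
```

```text
clock: 14.02
position: [0.5926, 0.1986, 0.1537]
ee_rot: [-0.568, 0.568, -0.422, 0.422]
contact_force: [0.3, -0.6, -4.9]
width: 0.017
clock: 14.4
position: [0.5927, 0.1987, 0.1532]
ee_rot: [0.568, -0.567, 0.422, -0.422]
contact_force: [-0.4, -0.7, -1.4]
width: 0.017
clock: 14.78
position: [0.5927, 0.1987, 0.1532]
ee_rot: [0.568, -0.567, 0.421, -0.422]
contact_force: [-2.4, -1.1, 4.9]
width: 0.0169
```

```bash
python3 -m jog '[255,0,-0.05,0,0,0,0, 0,0,-0.05,0,0,0,0, 0,0,-0.05,0,0,0,0, 0,0,-0.05,0,0,0,0, 0,0,-0.05,0,0,0,0, 0,0,-0.05,0,0,0,0, 0,0,-0.05,0,0,0,0, 0,0,-0.05,0,0,0,0]'
python3 - <<'E'
from h import *
s=get_state();print(s['position'],s['contact_force'],s['width'],s['clock'])
for n in("side","top"):cv2.imwrite(f"pics/{n}7.png",get_image(n)["color"])
s=cv2.imread("pics/side7.png");t=cv2.imread("pics/top7.png")
s=cv2.convertScaleAbs(s,alpha=1.1);t=cv2.convertScaleAbs(t,alpha=1.7)
crop(s,300,140,90,100,6,"pics/s7b.png");crop(t,85,155,110,105,6,"pics/t7b.png")
for n in('side','top'): print(n,ext(n,[.5925,.199,.094-.002],.088),ext(n,[.5918,.1997,.0875],.092),ext(n,[.5925,.199,.116-.002],.08),ext(n,[.5925,.199,.148],.02))
E
```

```text
clock: 15.78
position: [0.5926, 0.1986, 0.1523]
ee_rot: [0.568, -0.568, 0.422, -0.422]
contact_force: [-0.4, 0.7, 0.9]
width: 0.0851
[0.5926423  0.19864509 0.15232156] [-0.41837392  0.72744074  0.90120194] 0.08512597913570204 15.775
side [306.03691781 374.80223323 166.68819869 223.70500328] [304.60666896 376.25407705 166.32011409 225.79728153] [309.99957059 373.50177484 164.08360044 216.35006957] [335.66953426 351.93465486 174.94551306 188.16725898]
top [ 99.22676137 183.36185752 166.45605805 249.69549051] [ 97.56460317 185.16105162 165.36265503 252.04162062] [100.12486555 178.23877573 168.06835086 245.3154795 ] [125.67663367 145.86836271 194.17467375 214.12661325]
```

View pics/s7b.png

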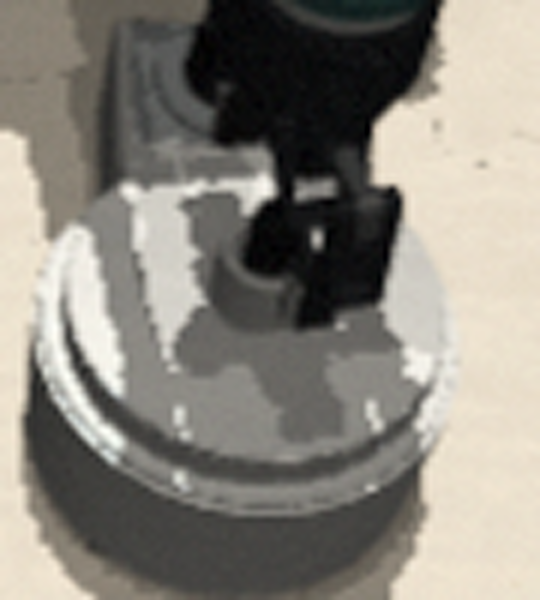

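View pics/t7b.png

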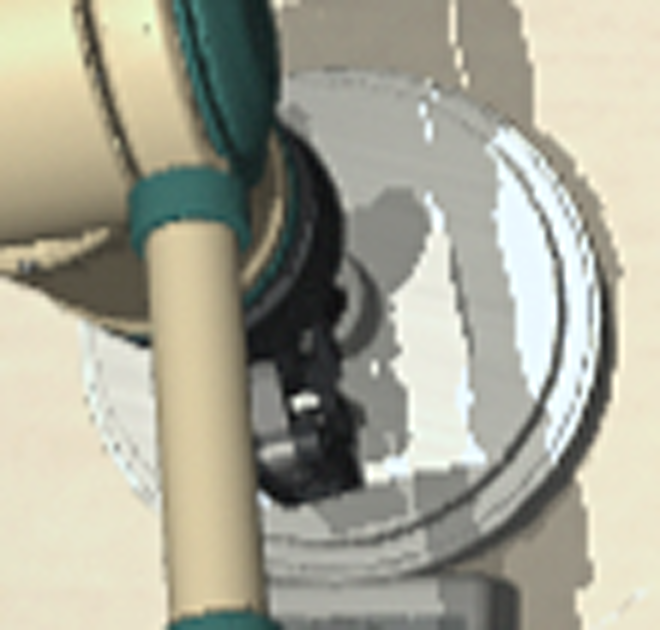

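Both views show the disc lying flush on the rim all round (side crop bottom edge near (290,515), gap to the cap even). The fingers are open round the collar. I'll lower on to the collar and close.

```bash
python3 -m jog '[0,0.1,1.5,0,0,0,0, 0,0.1,2.6,0,0,0,0, 0,0.1,3.1,0,0,0,0, 0,0.1,3.1,0,0,0,0, 255,0.1,3.1,0,0,0,0, 255,0.1,3.1,0,0,0,0, 255,0.1,3.1,0,0,0,0, 255,0.1,3.1,0,0,0,0, 255,0.1,3.1,0,0,0,0,255,0.1,3.1,0,0,0,0]' 40
python3 - <<'E'
from h import *
s=get_state();print(s['position'],s['contact_force'],s['moment'],s['width'],s['clock'])
for n in("side","top"):cv2.imwrite(f"pics/{n}8.png",get_image(n)["color"])
s=cv2.imread("pics/side8.png");t=cv2.imread("pics/top8.png")
s=cv2.convertScaleAbs(s,alpha=1.3);t=cv2.convertScaleAbs(t,alpha=1.7)
crop(s,300,130,90,100,6,"pics/s8b.png")
E
```

```text
clock: 17.12
position: [0.5932, 0.1977, 0.122]
ee_rot: [0.568, -0.567, 0.421, -0.422]
contact_force: [-1.5, -0.5, 6.2]
width: 0.0387
[0.59319156 0.1977199  0.12198436] [-1.5223837  -0.51797981  6.18010292] [-0.07821123  0.22985116  0.09265702] 0.038748698000820536 17.125
```

View pics/s8b.png

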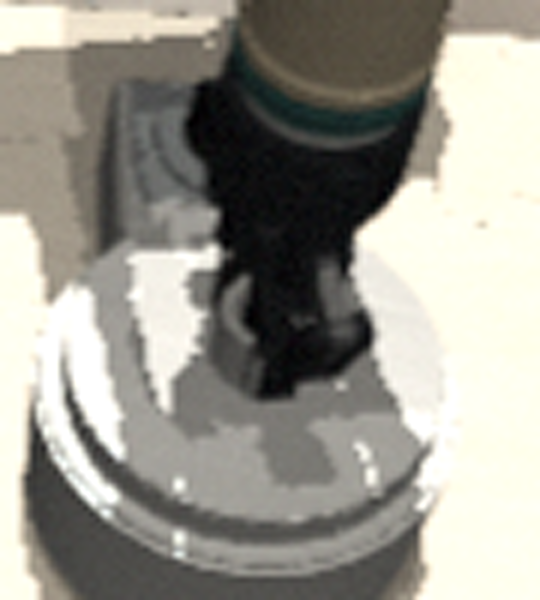

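```bash
python3 -m jog '[255,0,-0.3,0,0,0,0, 255,0,-0.6,0,0,0,0, 255,0,-1,0,0,0,0, 255,0,-1.3,0,0,0,0, 255,0,-1.3,0,0,0,0]' 40
python3 - <<'E'
from h import *
s=get_state();print(s['position'],s['contact_force'],s['moment'],s['width'],s['clock'])
cv2.imwrite("pics/side9.png",get_image("side")["color"])
s=cv2.imread("pics/side9.png")
s=cv2.convertScaleAbs(s,alpha=1.1)
crop(s,300,130,90,100,6,"pics/s9b.png")
E
```

```text
clock: 17.85
position: [0.5931, 0.1978, 0.1346]
ee_rot: [0.568, -0.567, 0.422, -0.422]
contact_force: [-0.2, 0.6, -1.4]
width: 0.0385
[0.59312738 0.19775115 0.1346151 ] [-0.2426443   0.57675704 -1.40682124] [ 0.02303152 -0.04447051 -0.01412224] 0.03845015970372234 17.85
```

View pics/s9b.png

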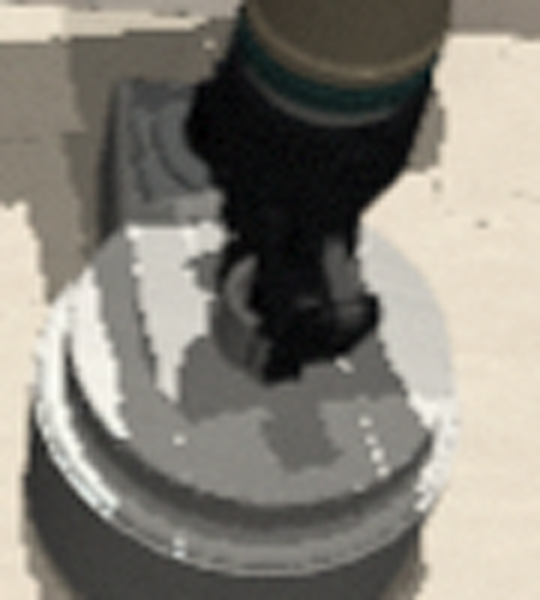

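The outer lid is rising alone: the cap-to-disc gap has grown (crop (270,500) to (270,570)), and the load is about 2 N with no side force. I'll lift on straight.

```bash
python3 -m jog '[255,0,-0.7,0,0,0,0, 255,0,-1.7,0,0,0,0, 255,0,-2.9,0,0,0,0, 255,0,-4.1,0,0,0,0, 255,0,-5.3,0,0,0,0, 255,0,-6.5,0,0,0,0, 255,0,-7.7,0,0,0,0, 255,0,-8.9,0,0,0,0, 255,0,-10,0,0,0,0, 255,0,-10.7,0,0,0,0, 255,0,-11,0,0,0,0, 255,0,-11,0,0,0,0]'
python3 -m jog '[255,0,0,0,0,0,0, 255,0,0,0,0,0,0, 255,0,0,0,0,0,0, 255,0,0,0,0,0,0]'
python3 - <<'E'
from h import *
s=get_state();print(s['position'],s['contact_force'],s['moment'],s['width'],s['clock'],abs(s['qd']).max())
for n in("side","top"):cv2.imwrite(f"pics/{n}10.png",get_image(n)["color"])
s=cv2.imread("pics/side10.png");t=cv2.imread("pics/top10.png")
crop(s,290,80,110,150,4,"pics/s10b.png")
crop(cv2.convertScaleAbs(t,alpha=1.6),70,140,125,165,3.6,"pics/t10b.png")
E
```

```text
clock: 19.4
position: [0.5928, 0.1977, 0.2443]
ee_rot: [-0.568, 0.568, -0.422, 0.422]
contact_force: [0.1, -0.3, -2.0]
width: 0.0389
clock: 19.9
position: [0.5929, 0.1977, 0.2442]
ee_rot: [-0.568, 0.568, -0.422, 0.422]
contact_force: [0.2, -0.5, -1.6]
width: 0.0384
[0.59287114 0.19770707 0.24421456] [ 0.18309305 -0.45802128 -1.57033794] [ 0.03325782 -0.00210745 -0.04716549] 0.03843819411802864 19.9 0.001908732121863849
```

View pics/s10b.png

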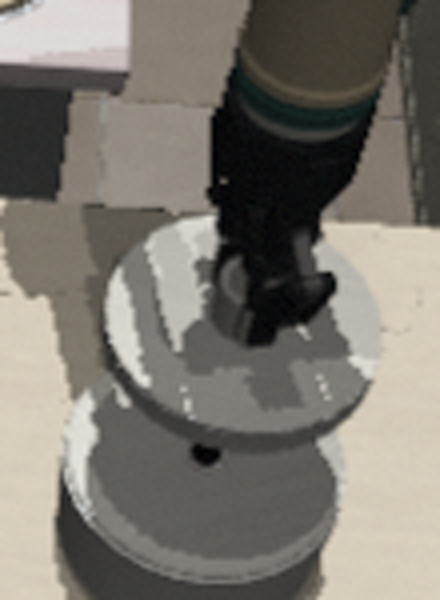

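View pics/t10b.png

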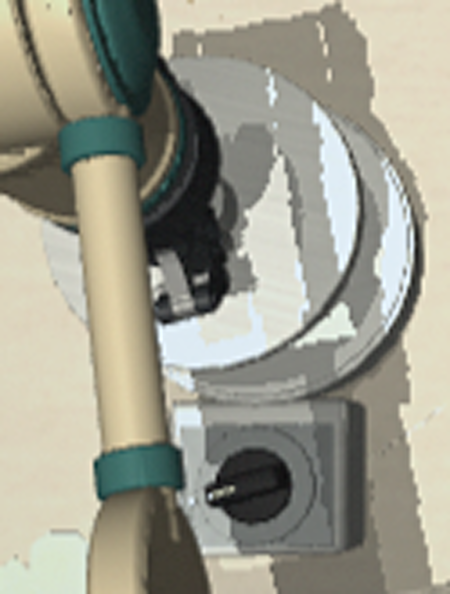

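View pics/side10.png

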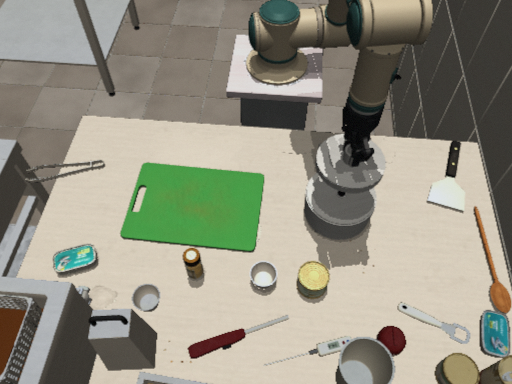

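```bash
python3 -c "
from rig import sign_off
print(sign_off())"
```

```text
the job is handed in; nothing more can be done
None
```

The job is done and handed in at about 20 s on the robot's clock. The sign-off gives no verdict, so what follows is from my own last checks.

- **Switch:** I turned it clockwise until it pressed on its stop (1.28 N m of yaw moment). The pictures after that show the bar about 75° round.
- **Lids on the warmer:** I lifted both lids by the inner knob; the load was about 5 N. The plug met no resistance on the way down, and they were set on the rim with about 10 N. I let go with the disc flush on the rim all round.
- **Outer lid:** I took it by its collar and lifted it 122 mm straight up, so it stands about 142 mm above the inner lid's origin. It is held level and still at a 38 mm opening with about 2 N of load. The knob is free below it, and the inner lid still looks seated.
- **Bystanders:** in the last picture the cup, tin and spice jar stand where they did at the start.

**Disagreements:**
- Heights measured from the cameras came out 2 to 5 mm low for the rim, disc, knob and switch plate, and the cap came out about 3 mm high. I used the heights given in the text, and seating at a TCP height of 153.2 mm against 152.7 mm expected bore them out.
- One release command was refused because I miscounted the rows. I sent it again and nothing was disturbed.

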